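Square up the shield-frame corner

TASK

The corner of the little aluminium frame has sagged out of square: one member swings on its corner screw. Take the orange square by its black grip, lay it flat inside the corner and press it gently home, with some 5 to 10 N each way, so that it sits flush against both the fixed rail and the corner block, pushing the swinging member out square, and hold it pressed against both for a good second. Then put the square back on the blue patch of its mat, lying flat, leave the frame square, touch it with nothing but the square and disturb nothing else.

Things in the scene. Friction and masses are not known exactly. Their poses are not given: they have to be found in the camera images.
- square_grip (a point): Point on the black upright grip of the orange L-shaped square (300 g), on the grip's middle, 50 mm above the square's underside. Axes as square. The grip is a fin 40 mm long (along x), 12 mm thick (along y), reaching 64 mm above the underside; nothing of the square beside it is higher than 16 mm.
- square: The orange square; origin at the outer corner of the L, on its underside; the grip stands at x = y = +40 mm. x runs along one leg, y along the other, z up. Legs 120 mm long over the outside, 20 mm wide, 16 mm high; their outer faces (x = 0, looking to -x; y = 0, looking to -y) are what is pressed home. A thin web joins the legs.
- corner_mark (a point): Nominal inner corner of the frame, on the top of the grey baseplate (plate 250 x 220 mm, its top 6 mm above the table). x along the fixed rail, y along the swinging member when square, z up. The frame sits in slotted holes: the real inner corner lies up to 8 mm off this along x and along y (axes true) and must be found by touch.
- baseplate: Grey plate, origin under its centre, axes as corner_mark. Frame on it, from the real inner corner: the rigid fixed rail, aluminium 20 x 20 mm, runs along +x for 200 mm, its inside face (looking to +y) at y = 0; the rigid black corner block, 20 mm high, has its inside face (looking to +x) at x = 0, for y from -20 to +28 mm.
- member (a joint): Swinging member, 20 x 20 mm, from y = 60 to 150 mm, on a thin steel neck from the corner block; its upright pivot is at x = -10, y = +30 mm from the inner corner. 0 = square, inside face level with the block's; positive = free end leans in over the square's place (0.2 rad: 24 mm). Stiff: about 0.08 N m turns it, and it stays where left.
- mat_spot (a point): Centre of the blue patch (150 x 150 mm) on the black mat, on the mat's top, 4 mm above the table. x and y along the patch's edges. The square starts on it, its grip within 30 mm of the centre; a screwdriver lies about 145 mm off along +x.
Mind the look-alikes: they are no part of the job. Several things have the shape of the square; the one meant has the colours described above.

How it is judged:
By the outcome, as a careful person would: the job done as asked, in the order asked, and still so for the second after the job is handed in, with the robot touching nothing.
It also fails if it takes over 72 s, if anything falls off the work surface, if the arm or the gripper's body presses on something with over 40 N, if the wrist force passes 120 N, or if a joint passes its speed limit or range.

ROBOT

A 7-joint arm with a two-finger parallel gripper is mounted at the origin on the work surface. World frame = base frame: x ahead of the robot, y to its left, z up, the work surface at z = 0. Lengths are in m, angles in rad, forces in N, time in s.
With the tool pointing down it reaches from about 0.425 to 0.925 m from the base axis. Payload 6.8 kg.
Tool frame: the origin (TCP) lies midway between the tips of the shut fingers; the grasp point (between the pads) lies 19 mm behind it (grip_point_offset is the z of the grasp point in the tool frame, in m); z points along the fingers, y is the line along which they close (so a half turn about z gives the same grasp; the last joint's range is limited). The gripper opens to 85 mm and grips with 20 to 120 N. Pads are 22 mm wide; open, the fingers measure 114 mm over their backs; the gripper's body (76 mm by 85 mm) begins 54 mm behind the grasp point. The pads swing forward as they close: fully open they stand 13 mm farther back than shut.
Start: joints at [1.054, 0.477, 0.022, 1.555, -0.011, 1.109, -0.083], TCP at [0.268, -0.619, 0.231] pointing down, gripper open.
Joint ranges: [-2.96, 2.96], [-0.34, 2.1], [-1.41, 1.46], [0.24, 2.44], [-1.37, 4.51], [0.17, 1.92], [-2.96, 2.96]. Speed limits (rad/s): [2.39, 2.39, 3.14, 3.14, 3.14, 3.14, 3.14].

INTERFACE

Orientations are given as a rotation vector (axis times angle).
In Python, from bench import get_obs, grab_frame, calibration, hand_in, grip_point_offset gives the robot as it stands.
- The arm moves only by the shell command python3 -m pendant 'ROWS' [OPENING] [FORCE]. ROWS is a JSON object of lists of equal length, an entry for each row: "translation": the shift along the world's x, y, z in units of 25 mm (1.0 is 25 mm), a list of three; "delta_rot": the turn, a rotation vector about the world's x, y, z in units of 5 degrees (1.0 is 5 degrees), a list of three. In form: {"translation": [[dx, dy, dz], ...], "delta_rot": [[rx, ry, rz], ...]}. A call has 1 to 12 rows; each row is the pose to reach, as a shift and turn from the pose commanded when the call began; what a row does not reach only later rows make up. A row lasts 1/8 s, in which the tool goes at most 62.5 mm and 10.7 degrees, less where a joint would pass 70% of its speed; a pose out of reach is approached as far as the arm can. A call with a gripper value outside its range is refused whole. OPENING is the opening, from 0 (shut) to 1 (fully open), set as the call begins (- or left out, the last holds). The fingers move at their own pace and stop on an object; FORCE is the grip in N (left out, the last holds). Time passes only in rows, so rows that repeat a pose let the fingers close. It gives the time, the measured TCP pose, the force, the opening and the grip force at its end, in the units of the state.
- get_obs(): the state, without advancing time (a new reading comes with each control period).
- grab_frame(name): name is "scene" or "top"; returns (picture, depth): 420x560x3 uint8, red, green, blue; 420x560 float32, m along the optical axis (not along the pixel's ray), 0 where there is no reading.
- calibration(name): a dict with "K" (3x3 intrinsics, pixels), "rvec" (rotation vector, rad) and "tvec" (3), from world to camera coordinates, as OpenCV has them. Camera axes: x right, y down, z forward; pixel columns grow to the right and rows downward; lengths in m; the calibration is good to about 2 mm. A picture is of the moment at which its call begins. calibration takes no time and is no camera call.
- hand_in(): hands the job in; it is judged then, once.
The state is a dict: "clock": time; "joints": joint angles; "qvel": joint speeds; "tau": joint torques, N m; "tcp_pos": TCP position; "orientation": TCP orientation; "contact_force": force on the tool from outside, world axes, zero at the start; "moment": the same for the moment, N m; "grip_width": finger opening in m; "gripper_force": force on a finger pad.
Only numpy, scipy, OpenCV 4.12 (cv2) and the standard library are available. Lean on these libraries where they do the work, as an engineer would, in place of code of your own. Each camera call takes 0.05 s, during which the arm holds its last target. There are 200 camera calls.

## Working session

There is one attempt and no reset: what is moved stays moved. The work goes in short steps, Python scripts to look and compute and a shell command to move; the robot and the scene stay as the last step left them, time stands still between calls to the robot, and variables do not carry over. Pictures are saved under pics/ and viewed, at most 10 in all, crops included, and the job is handed in when it is done.

```bash
mkdir -p pics; ls
python3 - <<'E'
from bench import *
import cv2,numpy as np
np.set_printoptions(precision=4,suppress=True)
for n in("scene","top"):
    p,d=grab_frame(n); np.savez(f"pics/{n}0.npz",p=p,d=d); cv2.imwrite(f"pics/{n}0.png",p[:,:,::-1])
    c=calibration(n); print(n,c)
print(get_obs(),grip_point_offset)
E
```

```text
pics
scene {'K': array([[384.7014,   0.    , 274.535 ],
       [  0.    , 384.7014, 207.0238],
       [  0.    ,   0.    ,   1.    ]]), 'rvec': array([ 2.0013,  1.5739, -0.5468]), 'tvec': array([-0.0471, -0.31  ,  1.183 ])}
top {'K': array([[379.7689,   0.    , 282.0735],
       [  0.    , 379.7689, 210.1456],
       [  0.    ,   0.    ,   1.    ]]), 'rvec': array([ 2.2229, -1.9804,  0.22  ]), 'tvec': array([-0.0932,  0.4452,  0.842 ])}
{'clock': 0.1, 'joints': array([ 1.0539,  0.4777,  0.0224,  1.5563, -0.0115,  1.1093, -0.0831]), 'qvel': array([-0.0004, -0.0028,  0.0022, -0.0038, -0.0007,  0.0018, -0.    ]), 'tau': array([  0.0048, -59.7758,   1.6136, -28.1952,   0.0128,   0.0051,
        -0.    ]), 'tcp_pos': array([ 0.2681, -0.6189,  0.2304]), 'orientation': array([-3.0746, -0.6374,  0.0007]), 'contact_force': array([-0.1662,  0.1573, -0.2049]), 'moment': array([-0.0072,  0.0025, -0.0211]), 'gripper_force': 0.0, 'grip_width': 0.0854198006184442} -0.0187
```

View pics/top0.png

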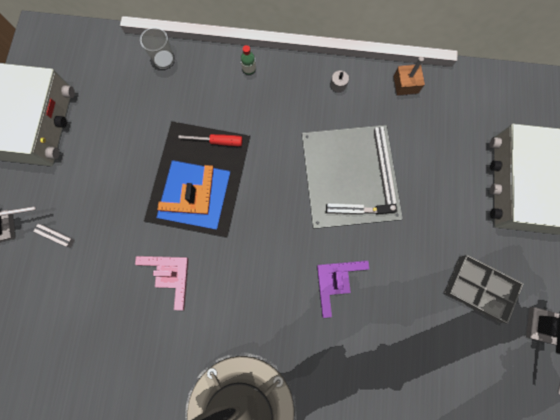

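View pics/scene0.png

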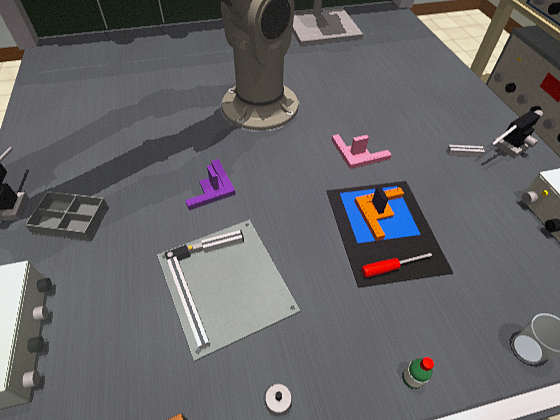

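Candidates, in the top view: orange with black grip (190,192), pink (165,275) and purple (341,282). I choose the orange one on the blue patch. The frame corner is near the black block at (393,209), with the fixed rail running up the image and the member running left.

```bash
cat > h.py <<'E'
from bench import *
import cv2,numpy as np
np.set_printoptions(precision=4,suppress=True)
def ray(n,uv,z):
    c=calibration(n);R=cv2.Rodrigues(c["rvec"])[0];C=-R.T@c["tvec"]
    uv=np.asarray(uv,float).reshape(-1,2)
    d=np.c_[uv,np.ones(len(uv))]@np.linalg.inv(c["K"]).T@R
    return (C+d*((z-C[2])/d[:,2])[:,None])[:,:2]
def proj(n,P):
    c=calibration(n);return cv2.projectPoints(np.asarray(P,float).reshape(-1,3),c["rvec"],c["tvec"],c["K"],None)[0].reshape(-1,2)
def big(m,area=30):
    k,l,s,_=cv2.connectedComponentsWithStats(m.astype(np.uint8));i=1+np.argmax(s[1:,4]);return l==i
def cont(m): 
    return max(cv2.findContours(m.astype(np.uint8),cv2.RETR_EXTERNAL,cv2.CHAIN_APPROX_NONE)[0],key=cv2.contourArea).reshape(-1,2)
E
python3 - <<'E'
from h import *
for n in("top","scene"):
    f=np.load(f"pics/{n}0.npz");p=f["p"];h=cv2.cvtColor(p,cv2.COLOR_RGB2HSV);H,S,V=[h[:,:,i].astype(int) for i in range(3)]
    o=big((H>5)&(H<22)&(S>150)&(V>90)&((np.indices(H.shape)[0]>100)))
    b=big((H>100)&(H<125)&(S>150)&(V>100))
    print(n,"orange",o.sum(),"blue",b.sum())
    for nm,m,z in(("orange",o,.02),("blue",b|o,.004)):
        c=cont(m);W=ray(n,c,z)
        r=cv2.minAreaRect((W*1000).astype(np.float32));print(nm,r,cv2.boxPoints(r))
    # grip : black pixels inside orange hull
    hull=cv2.fillConvexPoly(np.zeros(H.shape,np.uint8),cv2.convexHull(cont(o)),1)
    g=big((hull>0)&(V<60)); W=ray(n,np.argwhere(g)[:,::-1],.068);print("grip@top",g.sum(),W.mean(0),cv2.minAreaRect((ray(n,cont(g),.068)*1000).astype(np.float32)))
    if n=="top":
        y0,x0=100,270
        a=cv2.resize(p[115:235,140:260],None,fx=3.3,fy=3.3,interpolation=2);bb=cv2.resize(p[115:235,295:415],None,fx=3.3,fy=3.3,interpolation=2)
        cv2.imwrite("pics/crop0.png",np.hstack([a,bb])[:,:,::-1])
    if n=="top":
        g2=(S<40)&(V>90)&(V<180); g2[:, :290]=0;g2[:110]=0;g2[240:]=0;g2[:,420:]=0
        g2=big(cv2.morphologyEx(g2.astype(np.uint8),cv2.MORPH_CLOSE,np.ones((9,9))))
        r=cv2.minAreaRect((ray(n,cont(g2),.006)*1000).astype(np.float32));print("plate",r,cv2.boxPoints(r))
E
```

```text
top orange 918 blue 1271
orange ((488.9367980957031, 201.60125732421875), (121.42301940917969, 121.24242401123047), 2.5661087036132812) [[425.572  259.4435]
 [431.0003 138.3226]
 [552.3016 143.759 ]
 [546.8733 264.8799]]
blue ((478.556884765625, 182.7249755859375), (151.0918426513672, 151.26507568359375), 85.59910583496094) [[397.3503 113.2054]
 [548.1694 101.5982]
 [559.7634 252.2445]
 [408.9443 263.8518]]
grip@top 136 [0.4642 0.1739] ((464.511474609375, 174.0067901611328), (42.99445724487305, 18.67430877685547), 6.663060665130615)
plate ((581.59130859375, -216.59544372558594), (341.3097229003906, 337.26934814453125), 6.311954021453857) [[ 393.431   -67.7451]
 [ 430.5109 -402.9699]
 [ 769.7516 -365.4458]
 [ 732.6717  -30.2209]]
scene orange 699 blue 1002
orange ((492.5189208984375, 175.71490478515625), (128.7670440673828, 73.991455078125), 2.1520371437072754) [[426.7916 210.2669]
 [429.5701 136.3276]
 [558.2463 141.1629]
 [555.4678 215.1022]]
blue ((485.3352966308594, 202.04852294921875), (119.1974105834961, 137.52622985839844), 87.22856903076172) [[413.7709 145.8443]
 [551.1363 139.1947]
 [556.8997 258.2527]
 [419.5343 264.9023]]
grip@top 158 [0.4961 0.1641] ((496.3824157714844, 162.85182189941406), (30.109615325927734, 45.79512023925781), 53.62757873535156)
```

View pics/crop0.png

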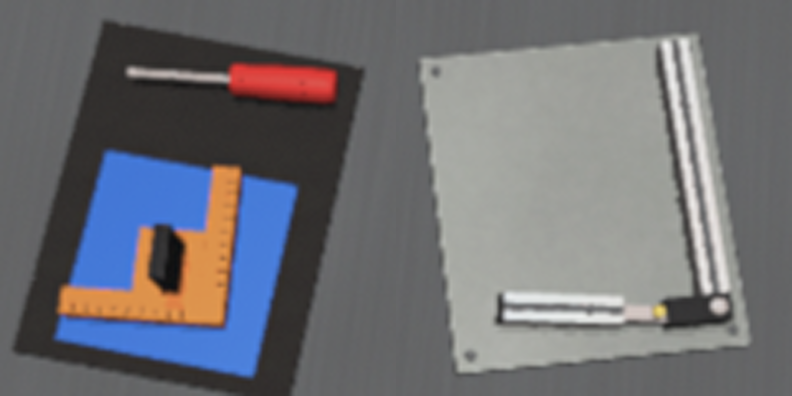

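Crop: the chosen one is orange with a black upright fin at crop (165,258), lying on the blue patch. The frame's block is at crop (697,310), the fixed rail goes up and the member goes left. Next: refine the plate, block faces and grip.

Run:
```python
from h import *
n="top";f=np.load("pics/top0.npz");p=f["p"];d=f["d"];h=cv2.cvtColor(p,cv2.COLOR_RGB2HSV);H,S,V=[h[:,:,i].astype(int) for i in range(3)]
c=calibration(n);R=cv2.Rodrigues(c["rvec"])[0]
v,u=np.indices(d.shape);X=np.stack([(u-c["K"][0,2])/c["K"][0,0]*d,(v-c["K"][1,2])/c["K"][1,1]*d,d],-1);W=(X-c["tvec"])@R
print("cam",-R.T@c["tvec"])
def near(a,b,r): return (abs(u-a)<r)&(abs(v-b)<r)
g=near(190,192,22)&(W[...,2]>.058);print("grip pts",g.sum(),W[g].mean(0),cv2.minAreaRect((W[g][:,:2]*1000).astype(np.float32)))
print("colors plate",p[170,340],p[215,318],"table",p[170,290],p[240,350])
m=(V>105)&near(352,176,60);m=big(cv2.morphologyEx(m.astype(np.uint8),cv2.MORPH_OPEN,np.ones((3,3))))
m=cv2.morphologyEx(m.astype(np.uint8),cv2.MORPH_CLOSE,np.ones((15,15)))
r=cv2.minAreaRect((ray(n,cont(m),.006)*1000).astype(np.float32));print("plate",m.sum(),r,cv2.boxPoints(r))
fr=near(352,176,60)&(W[...,2]>.019)&(W[...,2]<.05)
k,l,s,ce=cv2.connectedComponentsWithStats(fr.astype(np.uint8))
for i in range(1,k):
    if s[i,4]>20: q=W[l==i];print(s[i],q.mean(0),cv2.minAreaRect((q[:,:2]*1000).astype(np.float32)))
# rail (bright) and member
w=near(352,176,60)&(V>185)
k,l,s,ce=cv2.connectedComponentsWithStats(cv2.morphologyEx(w.astype(np.uint8),cv2.MORPH_CLOSE,np.ones((3,3))))
for i in range(1,k):
    if s[i,4]>20: q=ray(n,cont(l==i),.026)*1000;r=cv2.minAreaRect(q.astype(np.float32));print("bright",s[i],r,cv2.boxPoints(r).tolist())
b=big(near(385,210,14)&(V<60)&(u>371));q=ray(n,cont(b),.026)*1000;r=cv2.minAreaRect(q.astype(np.float32));print("block",b.sum(),r,cv2.boxPoints(r).tolist())
```

```text
cam [ 0.2639 -0.058   0.9181]
grip pts 114 [0.4626 0.1721 0.0896] ((365.7984313964844, 72.3758544921875), (329.3021545410156, 33.87702560424805), 46.12089920043945)
colors plate [159 160 155] [171 172 167] table [103 103 105] [103 103 105]
plate 8541 ((573.9661865234375, -201.8212127685547), (252.83656311035156, 224.62535095214844), 12.359034538269043) [[ 426.4385 -119.1695]
 [ 474.5166 -338.5893]
 [ 721.4939 -284.4729]
 [ 673.4158  -65.0531]]
[ 326  127   72   88 1272] [ 0.547  -0.2574  0.0268] ((576.654541015625, -210.81167602539062), (221.04698181152344, 170.7033233642578), 11.965742111206055)
bright [376 127  20  77 461] ((603.7706298828125, -281.2843933105469), (198.604736328125, 20.277427673339844), 12.302428245544434) [[504.58831787109375, -292.53704833984375], [508.90887451171875, -312.34881591796875], [702.9529418945312, -270.03173828125], [698.6323852539062, -250.219970703125]]
bright [328 203  48  10 278] ((482.90447998046875, -206.39195251464844), (21.013408660888672, 113.47868347167969), 4.192551612854004) [[468.27777099609375, -150.57257080078125], [476.57403564453125, -263.7475891113281], [497.53118896484375, -262.2113342285156], [489.23492431640625, -149.03631591796875]]
block 111 ((489.4267272949219, -287.8184814453125), (19.744653701782227, 46.23347473144531), 6.644201755523682) [[476.9460144042969, -265.999267578125], [482.2953796386719, -311.9222412109375], [501.9074401855469, -309.6376953125], [496.5580749511719, -263.7147216796875]]
```

Frame yaw ≈12.3°, real corner ≈(504,-293) mm; grip ≈(469,180), square yaw ≈2.6°, so the tool yaw must change by −20.9°. Moving now.

```bash
python3 -m pendant '{"translation":[[0.7,1,0],[1.8,2.7,0],[3,4.5,0],[4.2,6.3,0],[5.4,8.1,0],[6.6,9.9,0],[7.8,11.7,0],[9,13.5,0],[9.7,15,0],[10,16.5,0],[10,18.5,0],[10,20.5,0]],"delta_rot":[[0,0,-0.3],[0,0,-0.7],[0,0,-1.1],[0,0,-1.5],[0,0,-1.9],[0,0,-2.3],[0,0,-2.7],[0,0,-3.1],[0,0,-3.5],[0,0,-3.8],[0,0,-4.0],[0,0,-4.17]]}' 1 60
python3 -m pendant '{"translation":[[-0.2,2,0],[-0.5,4,-0.4],[-0.9,6,-1],[-1.3,8,-2],[-1.6,9.6,-3],[-1.8,10.7,-3.6],[-1.96,11.46,-4],[-1.96,11.46,-4],[-1.96,11.46,-4]],"delta_rot":[[0,0,0],[0,0,0],[0,0,0],[0,0,0],[0,0,0],[0,0,0],[0,0,0],[0,0,0],[0,0,0]]}'
python3 - <<'E'
from h import *
print(get_obs())
for n in("scene",):
    p,d=grab_frame(n);q=proj(n,[.47,.18,.07])[0].astype(int);x,y=max(q[0]-75,0),max(q[1]-75,0)
    cv2.imwrite("pics/c1.png",cv2.resize(p[y:y+150,x:x+150],None,fx=4,fy=4,interpolation=2)[:,:,::-1]);print(x,y)
E
```

```text
clock: 1.6
tcp_pos: [0.518, -0.1054, 0.2309]
orientation: [-3.141, -0.069, 0.001]
contact_force: [-0.1, -0.0, -0.7]
grip_width: 0.0855
gripper_force: 0.0
clock: 2.72
tcp_pos: [0.4696, 0.1786, 0.1315]
orientation: [3.14, 0.069, 0.0]
contact_force: [0.3, -1.0, 0.1]
grip_width: 0.0857
gripper_force: 0.0
{'clock': 2.725, 'joints': array([-0.226 ,  0.3429, -0.3126,  2.0385,  0.1482,  0.7813, -2.1539]), 'qvel': array([ 0.0125, -0.0088,  0.0021, -0.0029,  0.0007, -0.0037, -0.0044]), 'tau': array([ -0.8354, -43.773 ,  -2.4968, -21.7773,  -0.034 ,  -0.0138,
        -0.0057]), 'tcp_pos': array([0.4696, 0.1786, 0.1315]), 'orientation': array([3.1403, 0.069 , 0.0001]), 'contact_force': array([ 0.2948, -0.9894,  0.0843]), 'moment': array([-0.0497,  0.0279,  0.0467]), 'gripper_force': 0.0, 'grip_width': 0.085687306447114}
305 118
```

View pics/c1.png

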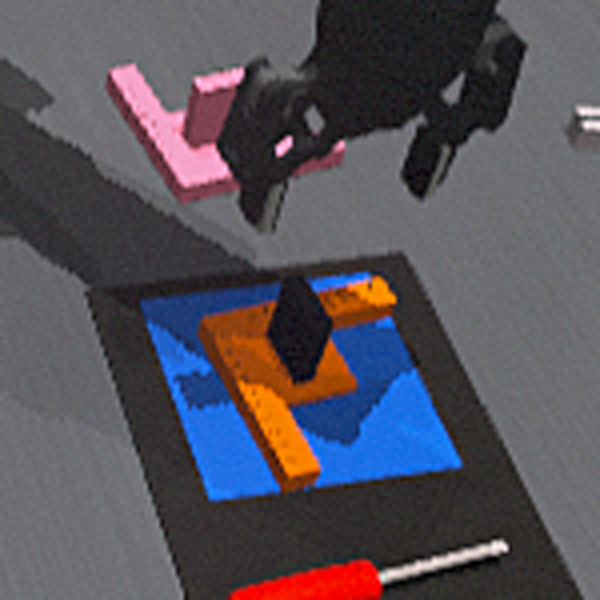

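The gripper straddles the black fin (crop (300,330)), with the fingers on either side. Descend and grip.

```bash
python3 -m pendant '{"translation":[[0,0.04,-1],[0,0.04,-2],[0,0.04,-3],[0,0.04,-3.6],[0,0.04,-3.86],[0,0.04,-3.86]],"delta_rot":[[0,0,0],[0,0,0],[0,0,0],[0,0,0],[0,0,0],[0,0,0]]}'
python3 -m pendant '{"translation":[[0,0,0],[0,0,0],[0,0,0],[0,0,0],[0,0,0],[0,0,0],[0,0,0],[0,0,0]],"delta_rot":[[0,0,0],[0,0,0],[0,0,0],[0,0,0],[0,0,0],[0,0,0],[0,0,0],[0,0,0]]}' 0 70
python3 -c "
from h import *
print(get_obs())"
```

```text
clock: 3.52
tcp_pos: [0.4696, 0.1805, 0.035]
orientation: [3.141, 0.07, 0.0]
contact_force: [-0.1, -0.5, -0.3]
grip_width: 0.0853
gripper_force: 0.0
clock: 4.53
tcp_pos: [0.4695, 0.1808, 0.0351]
orientation: [-3.141, -0.071, -0.001]
contact_force: [-1.5, -0.7, 5.6]
grip_width: 0.0112
gripper_force: 69.0
{'clock': 4.525, 'joints': array([-0.2749,  0.5002, -0.266 ,  2.0933,  0.234 ,  0.5751, -2.2329]), 'qvel': array([-0.0006,  0.0003,  0.001 ,  0.001 , -0.0009, -0.0015, -0.0007]), 'tau': array([  0.1316, -46.6234,  -1.7787, -15.9861,   0.0902,  -0.274 ,
        -0.0156]), 'tcp_pos': array([0.4695, 0.1808, 0.0351]), 'orientation': array([-3.1406, -0.0705, -0.0007]), 'contact_force': array([-1.4877, -0.6902,  5.5841]), 'moment': array([-0.0403,  0.1551, -0.0131]), 'gripper_force': 68.95644664764404, 'grip_width': 0.011166711226327678}
```

```bash
python3 -m pendant '{"translation":[[0,0,0.5],[0,0,1.5],[0.1,-0.3,2.7],[0.4,-1.5,3.5],[0.7,-3,4],[1.1,-4.7,4],[1.5,-6.4,4],[1.9,-8.1,4],[2.3,-9.8,4],[2.7,-11.5,4],[3,-13,4],[3.3,-14.3,4]],"delta_rot":[[0,0,0],[0,0,0],[0,0,0.1],[0,0,0.3],[0,0,0.5],[0,0,0.7],[0,0,0.9],[0,0,1.1],[0,0,1.3],[0,0,1.5],[0,0,1.7],[0,0,1.9]]}'
python3 -m pendant '{"translation":[[0.1,-1,0],[0.15,-1.6,0],[0.15,-1.94,0],[0.15,-1.94,-0.3],[0.15,-1.94,-0.8],[0.15,-1.94,-1],[0.15,-1.94,-1],[0.15,-1.94,-1]],"delta_rot":[[0,0,0.05],[0,0,0.05],[0,0,0.05],[0,0,0.05],[0,0,0.05],[0,0,0.05],[0,0,0.05],[0,0,0.05]]}'
python3 - <<'E'
from h import *
o=get_obs();print(o["contact_force"],o["moment"],o["joints"])
P=[]
for n in("top","scene"):
    p,d=grab_frame(n);np.savez(f"pics/{n}2.npz",p=p,d=d)
    q=proj(n,[.53,-.23,.05])[0].astype(int);x,y=max(q[0]-70,0),max(q[1]-70,0);print(n,x,y)
    P.append(cv2.resize(p[y:y+140,x:x+140],(395,395),interpolation=2))
cv2.imwrite("pics/c2.png",np.hstack(P)[:,:,::-1])
p=np.load("pics/top2.npz")["p"];h=cv2.cvtColor(p,cv2.COLOR_RGB2HSV)
m=(h[...,0]>5)&(h[...,0]<22)&(h[...,1]>150)&(h[...,2]>70);m[:100]=0;m[:,:260]=0;m[235:]=0
m=big(m);z=o["tcp_pos"][2]-.031+.016;r=cv2.minAreaRect((ray("top",cont(m),z)*1000).astype(np.float32));print(m.sum(),r,cv2.boxPoints(r))
E
```

```text
clock: 6.02
tcp_pos: [0.5512, -0.1786, 0.1348]
orientation: [-3.124, -0.33, 0.002]
contact_force: [0.7, 0.1, -2.7]
grip_width: 0.0109
gripper_force: 68.3
clock: 7.02
tcp_pos: [0.5558, -0.2252, 0.11]
orientation: [3.123, 0.338, 0.001]
contact_force: [0.9, -1.4, -3.1]
grip_width: 0.0109
gripper_force: 68.4
[ 0.8675 -1.3662 -3.1304] [-0.0303 -0.0347 -0.0364] [ 0.4391  0.5012 -0.2074  1.8335  0.1356  0.8203 -1.1916]
top 294 117
scene 134 186
718 ((538.48681640625, -208.67999267578125), (56.11432647705078, 120.15907287597656), 12.351957321166992) [[ 498.2271 -155.9931]
 [ 523.9311 -273.3707]
 [ 578.7465 -261.3669]
 [ 553.0425 -143.9893]]
```

View pics/c2.png

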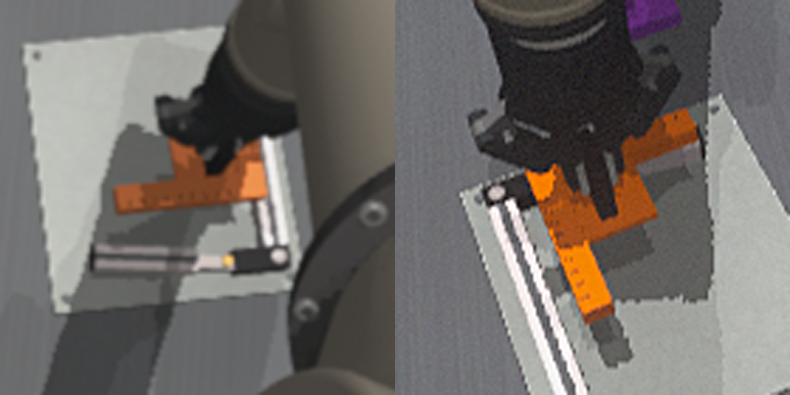

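The square hangs level at yaw 12.35°, inside the corner and clear of the rail and the leaning member (about 25/15 mm off). Lower it.

```bash
python3 -m pendant '{"translation":[[0,0,-0.6],[0,0,-1.4],[0,0,-2.2],[0,0,-2.6],[0,0,-2.8],[0,0,-2.8],[0,0,-2.8]],"delta_rot":[[0,0,0],[0,0,0],[0,0,0],[0,0,0],[0,0,0],[0,0,0],[0,0,0]]}'
python3 -m pendant '{"translation":[[0,0,-0.04],[0,0,-0.08],[0,0,-0.12],[0,0,-0.12]],"delta_rot":[[0,0,0],[0,0,0],[0,0,0],[0,0,0]]}'
python3 -c "
from h import *
o=get_obs();print(o['contact_force'],o['moment'],o['tcp_pos'])"
```

```text
clock: 8.0
tcp_pos: [0.5561, -0.2256, 0.0404]
orientation: [3.123, 0.337, 0.002]
contact_force: [0.5, 0.2, -2.4]
grip_width: 0.0107
gripper_force: 68.4
clock: 8.5
tcp_pos: [0.5557, -0.2254, 0.0372]
orientation: [3.123, 0.337, 0.0]
contact_force: [-2.0, 1.4, 2.1]
grip_width: 0.011
gripper_force: 69.1
[-2.0332  1.4193  2.075 ] [0.1158 0.2769 0.0499] [ 0.5557 -0.2254  0.0372]
```

```bash
python3 -m pendant '{"translation":[[0.02,-0.1,0.02],[0.05,-0.22,0.02],[0.075,-0.35,0.02],[0.094,-0.43,0.02],[0.094,-0.43,0.02]],"delta_rot":[[0,0,0],[0,0,0],[0,0,0],[0,0,0],[0,0,0]]}'
python3 -m pendant '{"translation":[[0.0085,-0.039,0],[0.017,-0.078,0],[0.0255,-0.117,0],[0.0255,-0.117,0]],"delta_rot":[[0,0,0],[0,0,0],[0,0,0],[0,0,0]]}'
cat >> h.py <<'E'
a=np.radians(12.33);ex=np.array([np.cos(a),np.sin(a)]);ey=np.array([-ex[1],ex[0]])
def st():
    o=get_obs();F=o["contact_force"];p=o["tcp_pos"]*1e3;c=np.array([503.9,-292.6])
    print("F'x %.1f y %.1f z %.1f"%(F[:2]@ex,F[:2]@ey,F[2]),"M",o["moment"],"grip' x %.2f y %.2f z %.2f"%((p[:2]-c)@ex,(p[:2]-c)@ey,p[2]),"yaw %.2f"%(2*np.degrees(np.arctan2(*(o["orientation"][[1,0]]*np.sign(o["orientation"][0]))))),"t",o["clock"])
E
python3 -c "
from h import *
st()"
```

```text
clock: 9.12
tcp_pos: [0.5579, -0.2366, 0.0372]
orientation: [3.123, 0.336, 0.0]
contact_force: [-1.2, 0.1, -2.6]
grip_width: 0.0107
gripper_force: 68.5
clock: 9.62
tcp_pos: [0.5583, -0.2381, 0.0373]
orientation: [-3.122, -0.338, 0.001]
contact_force: [-1.9, 3.9, 0.2]
grip_width: 0.0111
gripper_force: 68.9
F'x -1.1 y 4.2 z 0.2 M [ 0.9131  0.3688 -0.1159] grip' x 64.79 y 41.67 z 37.28 yaw 12.35 t 9.625
```

```bash
python3 -m pendant '{"translation":[[-0.08,-0.017,0],[-0.2,-0.043,0],[-0.33,-0.072,0],[-0.46,-0.1,0],[-0.59,-0.129,0],[-0.72,-0.157,0],[-0.82,-0.179,0],[-0.86,-0.188,0],[-0.86,-0.188,0]],"delta_rot":[[0,0,0],[0,0,0],[0,0,0],[0,0,0],[0,0,0],[0,0,0],[0,0,0],[0,0,0],[0,0,0]]}'
python3 -c "
from h import *
st()"
```

```text
clock: 10.75
tcp_pos: [0.5382, -0.2425, 0.0374]
orientation: [-3.122, -0.339, -0.003]
contact_force: [2.1, 5.5, -2.4]
grip_width: 0.0112
gripper_force: 68.5
F'x 3.3 y 4.9 z -2.4 M [ 1.2979 -0.4947 -0.1883] grip' x 44.21 y 41.64 z 37.43 yaw 12.38 t 10.75
```

```bash
python3 -m pendant '{"translation":[[-0.04,-0.0087,-0.01],[-0.08,-0.017,-0.01],[-0.08,-0.017,-0.02],[-0.08,-0.017,-0.02]],"delta_rot":[[0,0,0],[0,0,0],[0,0,0],[0,0,0]]}' >/dev/null
python3 -c "
from h import *
st()"
python3 -m pendant '{"translation":[[-0.04,-0.0087,0],[-0.08,-0.017,0],[-0.08,-0.017,0],[-0.08,-0.017,0]],"delta_rot":[[0,0,0],[0,0,0],[0,0,0],[0,0,0]]}' >/dev/null
python3 -c "
from h import *
st()"
```

```text
F'x 3.4 y 5.5 z -0.1 M [ 1.3571 -0.4275 -0.1291] grip' x 42.79 y 41.65 z 37.36 yaw 12.39 t 11.25
F'x 4.7 y 5.2 z -1.1 M [ 1.4064 -0.7127 -0.1089] grip' x 41.19 y 41.65 z 37.43 yaw 12.40 t 11.75
```

```bash
python3 -m pendant '{"translation":[[-0.03,-0.0065,0],[-0.06,-0.013,0],[-0.06,-0.013,0],[-0.06,-0.013,0]],"delta_rot":[[0,0,0],[0,0,0],[0,0,0],[0,0,0]]}' >/dev/null
python3 -c "
from h import *
st()"
python3 -m pendant '{"translation":[[-0.03,-0.0065,0],[-0.04,-0.0087,0],[-0.04,-0.0087,0],[-0.04,-0.0087,0]],"delta_rot":[[0,0,0],[0,0,0],[0,0,0],[0,0,0]]}' >/dev/null
python3 - <<'E'
from h import *
st()
P=[]
for n in("top","scene"):
    p,d=grab_frame(n)
    q=proj(n,[.51,-.23,.02])[0].astype(int);x,y=max(q[0]-55,0),max(q[1]-55,0);print(n,x,y)
    P.append(cv2.resize(p[y:y+110,x:x+110],(395,395),interpolation=2))
cv2.imwrite("pics/c3.png",np.hstack(P)[:,:,::-1])
E
```

```text
F'x 4.3 y 5.4 z -1.7 M [ 1.4223 -0.6471 -0.0779] grip' x 39.73 y 41.67 z 37.43 yaw 12.41 t 12.25
F'x 5.1 y 5.4 z -0.9 M [ 1.405  -0.7167 -0.0943] grip' x 38.74 y 41.67 z 37.42 yaw 12.41 t 12.75
top 306 143
scene 149 200
```

View pics/c3.png

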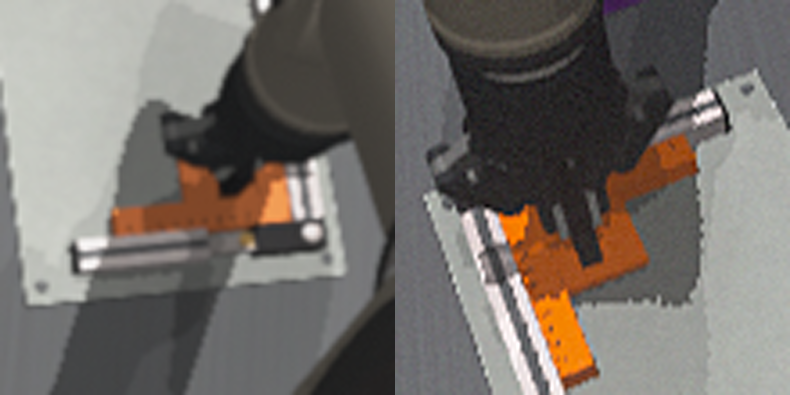

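Nearly home: the member is almost in line with the block, and the square is still sliding 1:1. Continue in small steps.

```bash
for i in 1 2; do python3 -m pendant '{"translation":[[-0.02,-0.0044,0],[-0.04,-0.0087,0],[-0.04,-0.0087,0],[-0.04,-0.0087,0]],"delta_rot":[[0,0,0],[0,0,0],[0,0,0],[0,0,0]]}' >/dev/null
python3 -c "
from h import *
st()"; done
```

```text
F'x 5.9 y 5.1 z -2.8 M [ 1.5293 -1.1148 -0.0618] grip' x 38.43 y 41.65 z 37.53 yaw 12.42 t 13.35
F'x 7.7 y 4.5 z -2.8 M [ 1.5712 -1.593  -0.0908] grip' x 38.30 y 41.67 z 37.65 yaw 12.43 t 13.85
```

```bash
python3 -m pendant '{"translation":[[-0.01,-0.03,-0.008],[-0.0185,-0.0655,-0.016],[-0.0185,-0.0655,-0.016],[-0.0185,-0.0655,-0.016]],"delta_rot":[[0,0,0],[0,0,0],[0,0,0],[0,0,0]]}' >/dev/null
python3 -c "
from h import *
st()"
python3 -m pendant '{"translation":[[0,0,0],[0,0,0],[0,0,0]],"delta_rot":[[0,0,-0.03],[0,0,-0.06],[0,0,-0.06]]}' >/dev/null
python3 -c "
from h import *
st();print(get_obs()['orientation'])"
python3 -m pendant '{"translation":[[0,0,0],[0,0,0],[0,0,0]],"delta_rot":[[0,0,-0.03],[0,0,-0.06],[0,0,-0.06]]}' >/dev/null
python3 -c "
from h import *
st();print(get_obs()['orientation'])"
```

```text
F'x 8.3 y 9.4 z -0.1 M [ 2.359  -1.3944 -0.2561] grip' x 38.36 y 41.60 z 37.65 yaw 12.49 t 14.35
F'x 8.3 y 8.1 z 0.6 M [ 2.259  -1.439   0.0298] grip' x 38.38 y 41.59 z 37.65 yaw 12.24 t 14.725
[-3.1221 -0.3349 -0.0118]
F'x 7.2 y 8.5 z 1.2 M [ 2.3263 -1.3452  0.3169] grip' x 38.40 y 41.59 z 37.65 yaw 11.99 t 15.1
[-3.123  -0.3279 -0.0118]
```

```bash
cat >> h.py <<'E'
def tilt():
    z=cv2.Rodrigues(get_obs()["orientation"])[0][:,2];print("tool z in frame axes x,y (deg)",np.degrees([z[:2]@ex,z[:2]@ey]))
E
python3 -c "
from h import *
tilt()
e=cv2.Rodrigues(np.array([3.123,.337,0.]))[0];print(e[:,2])
print(ex,ey)"
```

```text
tool z in frame axes x,y (deg) [0.4366 0.0322]
[ 0.     -0.0005 -1.    ]
[0.9769 0.2135] [-0.2135  0.9769]
```

```bash
python3 -m pendant '{"translation":[[0,0,0],[0,0,0],[0,0,0]],"delta_rot":[[-0.01,0.043,0],[-0.019,0.086,0],[-0.019,0.086,0]]}' >/dev/null
python3 -c "
from h import *
st();tilt()"
```

```text
F'x 8.2 y 8.2 z -0.8 M [ 2.3089 -1.5932  0.2884] grip' x 38.33 y 41.58 z 37.45 yaw 11.98 t 15.475
tool z in frame axes x,y (deg) [-0.0081  0.0365]
```

```bash
python3 -m pendant '{"translation":[[0,0,-0.01],[0,0,-0.012],[0,0,-0.012],[0,0,-0.012]],"delta_rot":[[0,0,0],[0,0,0],[0,0,0],[0,0,0]]}' >/dev/null
python3 -c "
from h import *
st();tilt()"
python3 -m pendant '{"translation":[[0,0,0],[0,0,0],[0,0,0],[0,0,0],[0,0,0],[0,0,0],[0,0,0],[0,0,0]],"delta_rot":[[0,0,0],[0,0,0],[0,0,0],[0,0,0],[0,0,0],[0,0,0],[0,0,0],[0,0,0]]}' >/dev/null
python3 - <<'E'
from h import *
st();tilt()
n="top";p,d=grab_frame(n);h=cv2.cvtColor(p,cv2.COLOR_RGB2HSV)
P=[]
for n in("top","scene"):
    p,d=grab_frame(n)
    q=proj(n,[.50,-.23,.02])[0].astype(int);x,y=max(q[0]-45,0),max(q[1]-45,0);print(n,x,y)
    P.append(cv2.resize(p[y:y+90,x:x+90],(395,395),interpolation=2))
cv2.imwrite("pics/c4.png",np.hstack(P)[:,:,::-1])
E
```

```text
F'x 7.4 y 8.5 z 1.3 M [ 2.4194 -1.3905  0.2904] grip' x 38.44 y 41.59 z 37.40 yaw 11.99 t 15.975
tool z in frame axes x,y (deg) [0.0038 0.0311]
F'x 8.1 y 7.9 z 0.5 M [ 2.3253 -1.5166  0.2713] grip' x 38.42 y 41.64 z 37.39 yaw 11.99 t 16.975
tool z in frame axes x,y (deg) [0.0009 0.0323]
top 316 157
scene 159 207
```

View pics/c4.png

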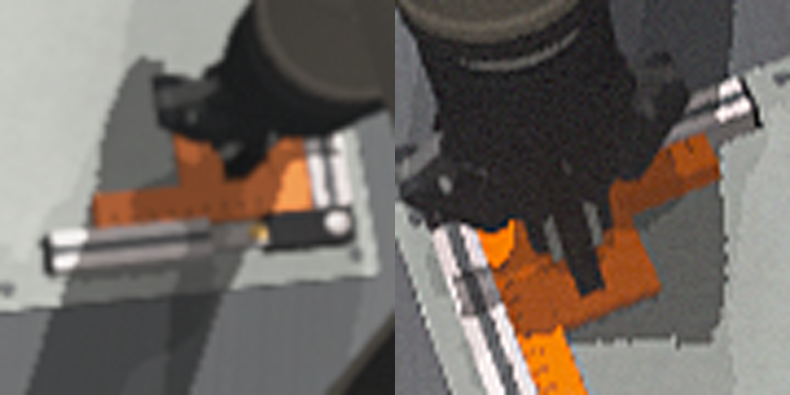

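The square is flush with rail, block and member (members in line), held at about 8 N each way for over 1.5 s. Back off along +x first, then diagonally, and lift.

```bash
python3 -m pendant '{"translation":[[0.04,0.009,0],[0.1,0.022,0],[0.156,0.034,0],[0.2,0.1,0.02],[0.28,0.3,0.03],[0.384,0.5,0.05],[0.384,0.5,0.3],[0.384,0.5,1],[0.384,0.5,2],[0.384,0.5,3],[0.384,0.5,3.6],[0.384,0.5,3.6]],"delta_rot":[[0,0,0],[0,0,0],[0,0,0],[0,0,0],[0,0,0],[0,0,0],[0,0,0],[0,0,0],[0,0,0],[0,0,0],[0,0,0],[0,0,0]]}'
python3 -c "
from h import *
st();tilt()"
```

```text
clock: 18.62
tcp_pos: [0.5385, -0.2352, 0.1276]
orientation: [3.123, 0.32, -0.008]
contact_force: [-0.4, 0.1, -3.2]
grip_width: 0.0112
gripper_force: 68.8
F'x -0.4 y 0.2 z -3.2 M [ 0.0237 -0.04    0.0009] grip' x 46.11 y 48.70 z 127.63 yaw 11.71 t 18.625
tool z in frame axes x,y (deg) [-0.3005 -0.0969]
```

```bash
python3 -m pendant '{"translation":[[-0.1,0.6,0],[-0.3,1.8,0],[-0.6,3.4,0],[-0.9,5.1,0],[-1.2,6.8,0],[-1.5,8.5,0],[-1.8,10.2,0],[-2.1,11.9,0],[-2.4,13.6,0],[-2.6,15,0],[-2.75,15.9,0],[-2.82,16.35,0]],"delta_rot":[[0,0,-0.2],[0,0,-0.5],[0,0,-0.8],[0,0,-1.1],[0,0,-1.4],[0,0,-1.7],[0,0,-2],[0,0,-2.3],[0,0,-2.6],[0,0,-2.9],[0,0,-3.1],[0.013,-0.059,-3.22]]}'
python3 -m pendant '{"translation":[[0,0,0],[0,0,-0.6],[0,0,-1.6],[0,0,-2.6],[0,0,-3.2],[0,0,-3.5],[0,0,-3.5],[0,0,-3.5]],"delta_rot":[[0,0,0],[0,0,0],[0,0,0],[0,0,0],[0,0,0],[0,0,0],[0,0,0],[0,0,0]]}'
python3 - <<'E'
from h import *
st();z=cv2.Rodrigues(get_obs()["orientation"])[0][:,2];print(np.degrees(z[:2]))
n="top";p,d=grab_frame(n);h=cv2.cvtColor(p,cv2.COLOR_RGB2HSV)
x,y=310,118;A=cv2.resize(p[y:y+115,x-10:x+105],(395,395),interpolation=2);B=cv2.resize(p[110:240,140:270],(395,395),interpolation=2)
cv2.imwrite("pics/c5.png",np.hstack([A,B])[:,:,::-1])
u=np.indices(h.shape[:2]);w=(h[...,2]>175)&(u[0]>195)&(u[0]<222)&(u[1]>320)&(u[1]<372)
w=big(cv2.morphologyEx(w.astype(np.uint8),cv2.MORPH_CLOSE,np.ones((3,3))));r=cv2.minAreaRect((ray(n,cont(w),.026)*1000).astype(np.float32));print("member",w.sum(),r)
E
```

```text
clock: 20.12
tcp_pos: [0.4664, 0.1751, 0.1254]
orientation: [-3.139, 0.118, 0.005]
contact_force: [-0.4, -0.4, -3.1]
grip_width: 0.0105
gripper_force: 68.6
clock: 21.12
tcp_pos: [0.4678, 0.1742, 0.0392]
orientation: [-3.138, 0.12, 0.002]
contact_force: [0.6, -0.9, -3.1]
grip_width: 0.0111
gripper_force: 68.7
F'x 0.4 y -1.0 z -3.1 M [-0.0317 -0.028   0.045 ] grip' x 64.39 y 463.75 z 39.23 yaw -4.38 t 21.125
[-0.0719  0.0761]
member 1052 ((479.9428405761719, -193.85791015625), (61.726783752441406, 122.86090850830078), 6.629406929016113)
```

View pics/c5.png

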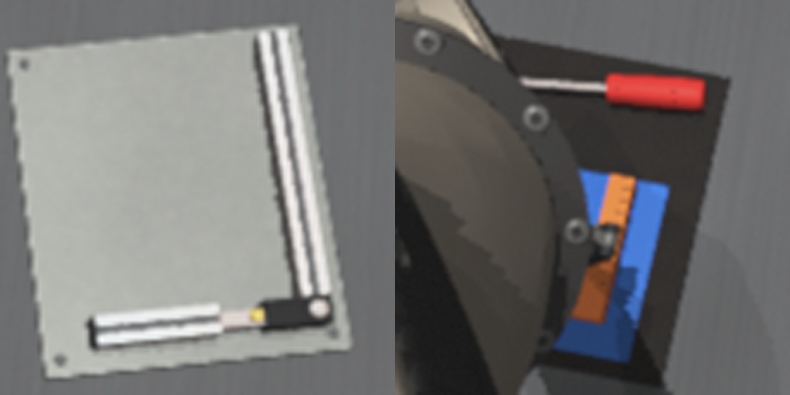

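The frame is visibly square, with the member in line with the block, and the square is over the patch with aligned edges. Lower, release, lift clear.

```bash
python3 -m pendant '{"translation":[[0,0,-0.06],[0,0,-0.11],[0,0,-0.15],[0,0,-0.17],[0,0,-0.17]],"delta_rot":[[0,0,0],[0,0,0],[0,0,0],[0,0,0],[0,0,0]]}'
python3 -m pendant '{"translation":[[0,0,0],[0,0,0],[0,0,0],[0,0,0],[0,0,0],[0,0,0],[0,0,0],[0,0,0]],"delta_rot":[[0,0,0],[0,0,0],[0,0,0],[0,0,0],[0,0,0],[0,0,0],[0,0,0],[0,0,0]]}' 1
python3 -m pendant '{"translation":[[0,0,0.3],[0,0,1],[0,0,2],[0,0,3.5],[0,0,5],[0,-1,6],[0.5,-2.5,6.5],[1,-4,7],[1,-6,7],[1,-8,7],[1,-9.5,7],[1,-9.5,7]],"delta_rot":[[0,0,0],[0,0,0],[0,0,0],[0,0,0],[0,0,0],[0,0,0],[0,0,0],[0,0,0],[0,0,0],[0,0,0],[0,0,0],[0,0,0]]}'
python3 - <<'E'
from h import *
n="top";p,d=grab_frame(n);h=cv2.cvtColor(p,cv2.COLOR_RGB2HSV);H,S,V=[h[...,i].astype(int) for i in range(3)]
u=np.indices(H.shape)
o=(H>5)&(H<22)&(S>150)&(V>90)&(u[0]>100)&(u[1]<300)
if o.any():
    r=cv2.minAreaRect((ray(n,cont(big(o)),.02)*1000).astype(np.float32));print("sq",o.sum(),r,cv2.boxPoints(r))
for t in(185,200,215):
    w=(V>t)&(u[0]>195)&(u[0]<222)&(u[1]>320)&(u[1]<366)
    if w.any():
        w=big(cv2.morphologyEx(w.astype(np.uint8),cv2.MORPH_CLOSE,np.ones((3,3))));print(t,w.sum(),cv2.minAreaRect((ray(n,cont(w),.026)*1000).astype(np.float32)))
A=p[100:250,135:415];cv2.imwrite("pics/c6.png",cv2.resize(A,None,fx=2.8,fy=2.8,interpolation=2)[:,:,::-1])
E
```

```text
clock: 21.8
tcp_pos: [0.4672, 0.1741, 0.0351]
orientation: [-3.139, 0.12, 0.003]
contact_force: [-3.3, -1.4, 8.2]
grip_width: 0.0111
gripper_force: 70.5
clock: 22.8
tcp_pos: [0.4672, 0.174, 0.0344]
orientation: [-3.139, 0.12, 0.004]
contact_force: [-0.1, 0.2, 0.4]
grip_width: 0.0854
gripper_force: 0.0
clock: 24.3
tcp_pos: [0.4918, -0.0669, 0.2098]
orientation: [3.139, -0.129, -0.003]
contact_force: [-0.4, 0.1, 0.2]
grip_width: 0.0853
gripper_force: 0.0
sq 898 ((488.32110595703125, 191.59632873535156), (121.63983917236328, 119.30558776855469), 85.72954559326172) [[424.305  135.3873]
 [543.2794 126.5033]
 [552.3372 247.8054]
 [433.3629 256.6894]]
```

View pics/c6.png

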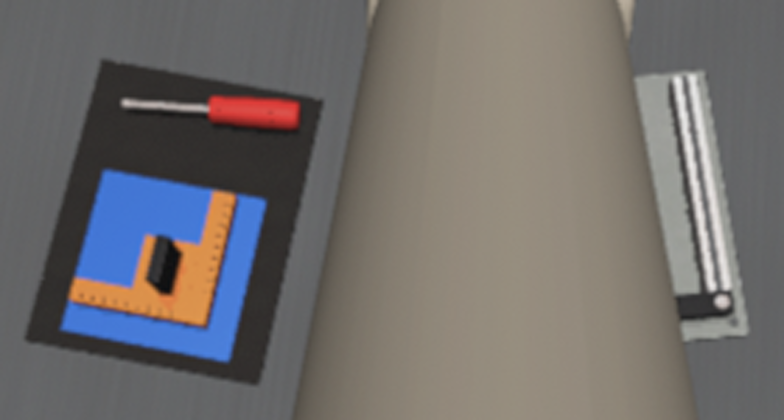

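The square lies flat, wholly on the blue patch. Last check: the member's angle, from the earlier unobstructed crop (c5).

Run:
```python
from h import *
p=cv2.imread("pics/c5.png")[:,:395];V=p.max(2).astype(int);s=115/395
for nm,(a,b,c,d) in dict(member=(295,355,85,222),rail=(25,295,250,335)).items():
    for t in(195,210):
        w=np.zeros(V.shape,np.uint8);w[a:b,c:d]=V[a:b,c:d]>t
        w=big(cv2.morphologyEx(w,cv2.MORPH_CLOSE,np.ones((9,9))));uv=(cont(w)+.5)*s+[300,118]-.5
        print(nm,t,w.sum(),cv2.minAreaRect((ray("top",uv,.026)*1000).astype(np.float32)))
```

```text
member 195 3093 ((471.9671325683594, -193.9452362060547), (22.148202896118164, 88.38648223876953), 12.065744400024414)
member 210 1164 ((477.9884338378906, -192.4831085205078), (7.576093673706055, 85.97467803955078), 12.385208129882812)
rail 195 6089 ((603.8743286132812, -281.3770751953125), (200.9208984375, 21.327085494995117), 12.45542049407959)
rail 210 2284 ((605.1090698242188, -287.2992248535156), (199.49110412597656, 7.192505359649658), 12.341169357299805)
```

The member is at 12.1–12.4° and the rail at 12.3–12.5°, so the frame is square. Handing in.

```bash
python3 -c "
from bench import *
print(hand_in())"
```

```text
the job is handed in; nothing more can be done
None
```

The job is handed in: I pressed the square home at about 8 N each way for over 1.5 s, the last camera check shows the frame square to within about 0.4°, and the square lies flat on the blue patch, finished at about 24 s on the robot's clock.

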